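Take the battery cover off a card terminal in the service nest

TASK

The card terminal lies face down in the service nest, ready for a battery change. Press its orange snap tab in to unlatch the grey battery cover, then push the released cover straight along its rails, off the terminal and wholly onto the nest's blue landing ledge, so that it lies flat there and the battery is uncovered. Use light fingertip pushes only: do not grip or lift anything, leave the battery in its bay, and do not disturb the other things on the bench.

Things in the scene. Friction and masses are not known exactly. Their poses are not given: they have to be found in the camera images.
- nest: fixed service nest (aluminium plate 242 x 92 mm) holding a white card terminal face down. Origin: centre of its underside, on the bench. Its +x axis is the direction in which the cover comes off; z up. Nest frame, mm: terminal x -113 to 33, y +-38; its back is at z 32 beside the battery, z 28 in the recess round the tab (x -85 to -37), z 36 at x < -85. Only the cover stands above z 39.
- cover: loose grey battery cover, shell 70 mm long (x) x 60 wide (68 over its foot flanges) x 13 high, 40 g. Origin: centre of underside; axes as the nest's. Seated at nest x -2, z 32 (top z 45), latched by the tab. Once unlatched, weak springs push it some 11 mm to nest +x and it stays unlatched; then it slides with about 0.5 N. Wholly on the ledge from nest x 69; meets the stop at x 81.
- cover_rear (a point): middle of the flat rear face of the cover (the end beside the tab, facing nest -x), 9 mm above the cover's underside (4 mm below its top edge). The place to push, in nest +x; seated at nest x -37, z 41. The face reaches 60 mm across.
- tab_pad (a point): centre of the top of the orange ribbed snap-tab pad (22 mm along nest x, 26 mm across), at nest x -59, y 0, z 34 when not pressed; moves with the tab. Press straight down here.
- snap_tab (a joint): angle of the springy tab (rad): 0 at rest, 0.13 fully in. It unlatches the cover beyond about 0.08; pressed at the pad centre that is 2 mm down and about 4 N, fully in 3 mm and about 5.5 N. It springs back when released.
- rails (a point): middle of the two white guide rails on the terminal (nest x -15, y 0, z 38.5, level with their tops). They run from nest x -53 to 23, inner edges at y +-31 (+-28 beside the tab), outer +-38, and hold down the cover's flanges.
- ledge (a point): centre of the surface of the blue landing ledge of the nest (nest x 75, z 31): x 34 to 116, fences at y +-38 to +-42 up to z 36, end stop lip at x 116 up to z 38.
- bay (a point): centre of the floor of the battery bay in the terminal (nest x 2, z 20), 58 x 39 mm, under the cover.
- battery_in: loose battery, 56 x 36 x 11 mm, lying in the bay under the cover, its top 1 mm below the terminal's back surface. Origin: centre of its underside. To be left alone.
- battery_new: loose fresh battery 56 x 36 x 11 mm on the bench beside the nest (nest y about +73, the robot's side), its long side along the nest. Origin: centre of its underside. Bystander.
- screwdriver: loose yellow-handled small screwdriver, 131 mm long, 12 mm thick, lying on the bench past the tab end of the nest (nest x about -155). Origin: centre of its underside. Bystander.
- flux: loose orange bottle with a black cap, 30 mm wide, 58 mm tall, standing on the bench past the ledge end of the nest (nest x about 160). Origin: centre of its underside. Bystander.
Mind the look-alikes: they are no part of the job. What is shaped like the cover but brown is not meant.

How it is judged:
By the outcome, as a careful person would: the job done as asked, in the order asked, and still so for the second after the job is handed in, with the robot touching nothing.
It also fails if it takes over 35 s, if anything falls off the work surface, if the arm or the gripper's body presses on something with over 40 N, if the wrist force passes 120 N, or if a joint passes its speed limit or range.

ROBOT

A 6-joint arm with a two-finger parallel gripper is mounted at the origin on a cart in front of the work surface, level with it; the furniture and walls round the work are solid. World frame = base frame: x ahead of the robot, y to its left, z up, the work surface at z = 0. Lengths are in m, angles in rad, forces in N, time in s.
With the tool pointing down it reaches from about 0.3 to 0.775 m from the base axis. Payload 14.6 kg.
Tool frame: the origin (TCP) lies on the centre line of the jaws, within the pads' length; the fingertips stand 19 mm ahead of it and the grasp point (between the pads) is the TCP (ctrl.tip_reach is the distance from the TCP to the fingertips, in m); x points along the fingers, y is the direction in which the jaws open and shut, and the axes are right-handed (so a half turn about x gives the same grasp; the last joint's range is limited). The gripper opens to 94 mm and grips with 3 to 60 N. Pads are 16 mm wide; open, the fingers measure 119 mm over their backs; the gripper's body (75 mm by 177 mm) begins 78 mm behind the grasp point.
Start: joints at [-1.349, 0.3, 1.521, -0, 1.321, -0.067], TCP at [0.157, -0.527, 0.224] pointing down, gripper open.
Joint ranges: [-3.03, 3.03], [-0.79, 2.21], [0.23, 2.52], [-1.04, 4.18], [0, 3.07], [-2.55, 2.55]. Speed limits (rad/s): [2.22, 2.22, 2.57, 3.14, 3.14, 3.14].

INTERFACE

Orientations are given as [roll, pitch, yaw] about the fixed x, y, z axes, in that order (R = Rz(yaw) Ry(pitch) Rx(roll)).
In Python, from station import ctrl, optics, models gives the robot as it stands. The module is installed in compiled form; this text tells all that it offers.
- The arm moves only by the tool arm_command, never from a script. Its argument "deltas" is a list of rows, each an object with "translation": the shift along the tool's x, y, z in units of 25 mm (1.0 is 25 mm), a list of three; "turn": the turn, a rotation vector about the tool's x, y, z in units of 5 degrees (1.0 is 5 degrees), a list of three. In form: [{"translation": [x, y, z], "turn": [rx, ry, rz]}, ...]. A call has 1 to 12 rows; each row is the pose to reach, as a shift and turn from the pose commanded when the call began, along the tool's axes at that moment; what a row does not reach only later rows make up. A row lasts 1/12 s, in which the tool goes at most 41.7 mm and 7.16 degrees, less where a joint would pass 70% of its speed; a pose out of reach is approached as far as the arm can. A call with a gripper value outside its range is refused whole. "gripper" is the finger opening in mm, from 0 to 94, set as the call begins (left out, the last holds). The fingers move at their own pace and stop on an object; "force" is the grip in N (left out, the last holds). Time passes only in rows, so rows that repeat a pose let the fingers close. It gives the time, the measured TCP pose, the force and the opening at its end, in the units of the state.
- ctrl.get_obs(): the state, without advancing time (a new reading comes with each control period).
- optics.camera(name): name is "scene" or "side" or "wrist"; returns the picture (384x512x3 uint8, red, green, blue); there is no depth.
- optics.get_calibration(name): a dict with "K" (3x3 intrinsics, pixels), "origin" and "orientation" of the camera in the world. Camera axes: x right, y down, z forward; pixel columns grow to the right and rows downward; lengths in m; the calibration is good to about 2 mm. The wrist camera is an equidistant fisheye: a pixel r from the principal point sees the ray r / f radians off the axis. A picture is of the moment at which its call begins: read the wrist's pose just before it. get_calibration takes no time and is no camera call; for the wrist camera it gives the pose at the moment of the call.
- ctrl.hand_in(): hands the job in, once; it reports no verdict.
Trained networks look in the newest picture that a camera, given by its name, has taken for a name from the list of things; names that differ only in an ending like _2 or _b are one class to them, and where a whole thing is asked for, a point or a joint stands for the part that bears it (a point fixed in the world has none). Each returns a list of dicts, best first, with "score" (0 to 1); they miss things now and then, are a little off and sometimes report something else, mostly with a low value. They report only what shows in the picture. A call takes as long as a camera call. They do not tell look-alikes from the thing itself.
- models.look_for(target, camera): "box" ([left, top, right, bottom] in pixels, round what is visible of it).
- models.cut_out(target, camera): "pixels" (384x512 bool, what is visible of it) and "box" ([left, top, right, bottom] in pixels, round what is visible of it).
- models.mark_of(target, camera): "at" ([column, row] in pixels: a listed point, or the origin of a listed thing).
The state is a dict: "time_s": time; "qpos": joint angles; "joint_vel": joint speeds; "tau": joint torques, N m; "ee_pos": TCP position; "eef_rot": TCP orientation; "force": force on the tool from outside, world axes, zero at the start; "moment": the same for the moment, N m; "grip_width": finger opening in m.
Only numpy, scipy, OpenCV 4.12 (cv2) and the standard library are available. Lean on these libraries where they do the work, as an engineer would, in place of code of your own. Each camera call takes 0.05 s, during which the arm holds its last target.

## Working session

There is one attempt and no reset: what is moved stays moved. The work goes in short steps, Python scripts to look and compute and a tool call to move; the robot and the scene stay as the last step left them, time stands still between calls to the robot, and variables do not carry over. Pictures are saved under pics/ and viewed, and the job is handed in when it is done.

Besides the shell and the picture viewer there is one more tool, called as a command line: name --argument value ..., lists and objects as JSON in quotes. arm_command: Moves the arm, as the interface text tells. Its arguments: {"type":"object","properties":{"deltas":{"type":"array"},"gripper":{"type":"number"},"force":{"type":"number"}},"required":["deltas"]}

```bash
mkdir -p pics
python3 - <<'E'
from station import ctrl, optics, models
import cv2, numpy as np
o=ctrl.get_obs(); print({k:np.round(v,4) for k,v in o.items()}, ctrl.tip_reach)
for c in ("scene","side"):
    im=optics.camera(c); cv2.imwrite(f"pics/{c}0.png",im[:,:,::-1])
    k=optics.get_calibration(c); print(c,{a:np.round(b,4).tolist() for a,b in k.items()})
    for t in ("tab_pad","cover_rear","rails","ledge","nest","cover"):
        print(t,[(np.round(d["at"],1).tolist(),round(d["score"],2)) for d in models.mark_of(t,c)][:3])
E
```

```text
{'time_s': np.float64(0.0), 'qpos': array([-1.3486,  0.3005,  1.5216, -0.    ,  1.3207, -0.0666]), 'joint_vel': array([ 0.0006,  0.0006, -0.0017,  0.0003,  0.0006,  0.0001]), 'tau': array([-8.00000e-04, -5.31804e+01, -3.52743e+01,  7.08000e-02,
        2.44000e-02, -1.00000e-04]), 'ee_pos': array([ 0.1566, -0.527 ,  0.2239]), 'eef_rot': array([-1.6372,  1.5697,  1.7932]), 'force': array([ 0.0666, -0.5757, -0.3383]), 'moment': array([-0.0314,  0.0766,  0.0489]), 'grip_width': np.float64(0.0937)} 0.019
scene {'K': [[369.6857, 0.0, 259.8319], [0.0, 369.6857, 190.173], [0.0, 0.0, 1.0]], 'origin': [-0.1122, -0.5072, 0.4331], 'orientation': [-2.0284, -0.0147, -0.81]}
tab_pad [([282.4, 193.5], 0.46)]
cover_rear [([278.2, 184.5], 0.63), ([182.4, 187.6], 0.56)]
rails [([272.4, 185.1], 0.65)]
ledge [([254.5, 174.4], 0.77)]
nest [([268.1, 200.0], 0.61), ([270.2, 190.5], 0.45)]
cover [([182.4, 195.6], 0.94), ([271.2, 185.2], 0.85), ([359.1, 237.3], 0.59)]
side {'K': [[390.4238, 0.0, 258.4461], [0.0, 390.4238, 191.6929], [0.0, 0.0, 1.0]], 'origin': [0.0521, 0.6678, 0.5303], 'orientation': [-2.12, 0.0133, -2.5837]}
tab_pad [([250.9, 189.5], 0.5)]
cover_rear [([235.9, 274.3], 0.82), ([245.3, 191.9], 0.8), ([289.8, 160.2], 0.54)]
rails [([240.1, 197.1], 0.66)]
ledge [([206.3, 216.2], 0.71)]
nest [([232.9, 211.1], 0.58)]
cover [([255.7, 276.7], 0.71), ([234.4, 203.1], 0.66), ([285.3, 171.0], 0.53)]
```

View pics/scene0.png

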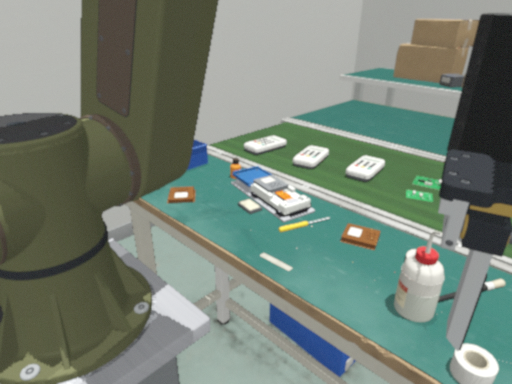

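View pics/side0.png

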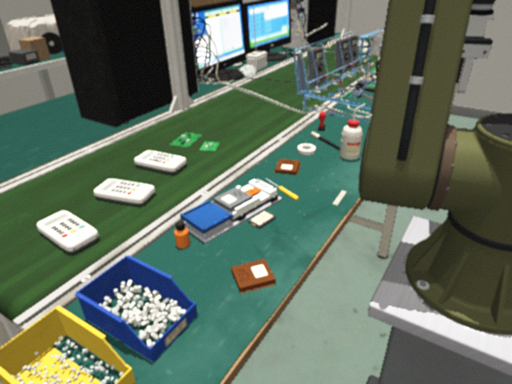

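The pictures show the nest with the white terminal at scene (270,190) and side (235,205). The blue ledge is at its left end, the orange tab at its right. The brown cover-shaped things at scene (182,195) and (360,236) are look-alikes. The grey cover at scene (271,185) / side (240,198) is the one meant.

```bash
cat > h.py <<'E'
import numpy as np, cv2
from scipy.spatial.transform import Rotation as R
from station import ctrl, optics, models
def rays(cal,px,fish=False):
    K=np.array(cal["K"]); px=np.atleast_2d(px).astype(float)
    u=(px[:,0]-K[0,2])/K[0,0]; v=(px[:,1]-K[1,2])/K[1,1]
    if fish:
        r=np.hypot(u,v); s=np.where(r>1e-9,np.sin(r)/np.maximum(r,1e-9),1)
        d=np.c_[u*s,v*s,np.cos(r)]
    else: d=np.c_[u,v,np.ones_like(u)]
    d=R.from_euler("xyz",cal["orientation"]).apply(d)
    return np.array(cal["origin"]), d/np.linalg.norm(d,axis=1)[:,None]
def onz(cal,px,z,fish=False):
    o,d=rays(cal,px,fish); return o+d*((z-o[2])/d[:,2])[:,None]
def proj(cal,P,fish=False):
    K=np.array(cal["K"]); p=R.from_euler("xyz",cal["orientation"]).inv().apply(np.atleast_2d(P)-cal["origin"])
    if fish:
        rho=np.hypot(p[:,0],p[:,1]); th=np.arctan2(rho,p[:,2]); q=p[:,:2]/np.maximum(rho,1e-9)[:,None]*th[:,None]
    else: q=p[:,:2]/p[:,2:]
    return q*[K[0,0],K[1,1]]+[K[0,2],K[1,2]]
E
python3 - <<'E'
from h import *
S=optics.get_calibration("scene");D=optics.get_calibration("side")
for n,z,a,b in (("tab",.034,(282.4,193.5),(250.9,189.5)),("rear",.041,(278.2,184.5),(245.3,191.9)),("rails",.0385,(272.4,185.1),(240.1,197.1)),("ledge",.031,(254.5,174.4),(206.3,216.2))):
    print(n,onz(S,a,z).round(3),onz(D,b,z).round(3))
o=ctrl.get_obs(); M=R.from_euler("xyz",o["eef_rot"]).as_matrix(); print(M.round(3))
W=optics.get_calibration("wrist"); print(W)
cv2.imwrite("pics/w0.png",optics.camera("wrist")[:,:,::-1])
E
```

```text
tab [[ 0.504 -0.003  0.034]] [[ 0.509 -0.016  0.034]]
rear [[0.524 0.028 0.041]] [[0.508 0.01  0.041]]
rails [[0.515 0.039 0.038]] [[0.507 0.032 0.038]]
ledge [[0.543 0.128 0.031]] [[0.534 0.127 0.031]]
[[ 0.     0.285 -0.959]
 [-0.    -0.959 -0.285]
 [-1.     0.    -0.   ]]
{'K': array([[297.31863964,   0.        , 254.1214028 ],
       [  0.        , 297.31863964, 193.71707442],
       [  0.        ,   0.        ,   1.        ]]), 'origin': array([ 0.22150609, -0.50829052,  0.38601065]), 'orientation': array([ 2.90332798e+00, -1.41975390e-04, -1.28244540e+00])}
```

View pics/w0.png

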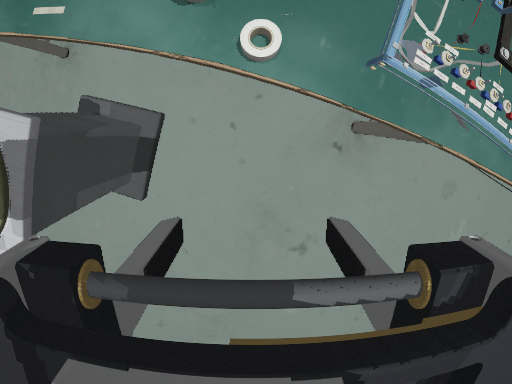

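arm_command --deltas '[{"translation": [-0.5, -1.2, -1.5], "turn": [-1, 0, 0]}, {"translation": [-1, -2.4, -3.0], "turn": [-2, 0, 0]}, {"translation": [-1, -3.5, -4.4], "turn": [-3, 0, 0]}, {"translation": [-1, -4.6, -5.8], "turn": [-4, 0, 0]}, {"translation": [-1, -5.7, -7.2], "turn": [-5, 0, 0]}, {"translation": [-1, -6.8, -8.6], "turn": [-6, 0, 0]}, {"translation": [-1, -7.8, -9.9], "turn": [-7, 0, 0]}, {"translation": [-1, -8.8, -11.2], "turn": [-8, 0, 0]}, {"translation": [-1, -9.8, -12.5], "turn": [-9, 0, 0]}, {"translation": [-1, -10.8, -13.8], "turn": [-10, 0, 0]}, {"translation": [-1, -11.8, -15.0], "turn": [-11, 0, 0]}, {"translation": [-1, -12.8, -16.2], "turn": [-12.2, 0, 0]}]' --gripper 0 --force 20

```text
time_s: 1.75
ee_pos: [0.4439, -0.1189, 0.2497]
eef_rot: [1.453, 1.57, -0.331]
force: [-0.2, -1.1, 0.0]
grip_width: 0.0173
```

arm_command --deltas '[{"translation": [0.5, 0.6, -1.5], "turn": [0, 0, 0]}, {"translation": [1, 1.2, -2.9], "turn": [0, 0, 0]}, {"translation": [1, 1.2, -2.9], "turn": [0, 0, 0]}, {"translation": [1, 1.2, -2.9], "turn": [0, 0, 0]}, {"translation": [1, 1.2, -2.9], "turn": [0, 0, 0]}]'

```text
time_s: 2.17
ee_pos: [0.4879, -0.0568, 0.2246]
eef_rot: [-0.623, 1.571, -2.411]
force: [-0.4, -0.1, 0.2]
grip_width: 0.0005
```

Run:
```python
from h import *
o=ctrl.get_obs(); print({k:np.round(o[k],4) for k in ("time_s","ee_pos","force","grip_width","qpos")}); print(R.from_euler("xyz",o["eef_rot"]).as_matrix().round(3))
W=optics.get_calibration("wrist")
im=optics.camera("wrist"); cv2.imwrite("pics/w1.png",im[:,:,::-1])
for t,z in (("tab_pad",.034),("cover_rear",.041),("rails",.0385),("ledge",.031),("nest",0),("cover",.032)):
    for d in models.mark_of(t,"wrist")[:3]: print(t,np.round(d["at"],1),round(d["score"],2),onz(W,d["at"],z,True).round(4))
```

```text
{'time_s': np.float64(2.1667), 'ee_pos': array([ 0.4879, -0.0568,  0.2246]), 'force': array([-0.4126, -0.1427,  0.2227]), 'grip_width': np.float64(0.0005), 'qpos': array([-1.9030e-01,  1.6860e-01,  1.6827e+00, -2.0000e-04,  1.2904e+00,
        2.6600e-02])}
[[-0.     0.977 -0.215]
 [-0.    -0.215 -0.977]
 [-1.    -0.     0.   ]]
tab_pad [260.6 134.2] 0.89 [[ 0.5067 -0.0056  0.034 ]]
tab_pad [247.8 205.5] 0.59 [[ 0.4729 -0.0873  0.034 ]]
cover_rear [259.6 119.6] 0.6 [[0.5091 0.0115 0.041 ]]
ledge [257.9  28.8] 0.77 [[0.5316 0.1217 0.031 ]]
cover [256.4  89.2] 0.98 [[0.5135 0.0479 0.032 ]]
cover [123.5  15.1] 0.6 [[0.3708 0.1918 0.032 ]]
cover [248.3 208.8] 0.44 [[ 0.4724 -0.0921  0.032 ]]
```

View pics/w1.png

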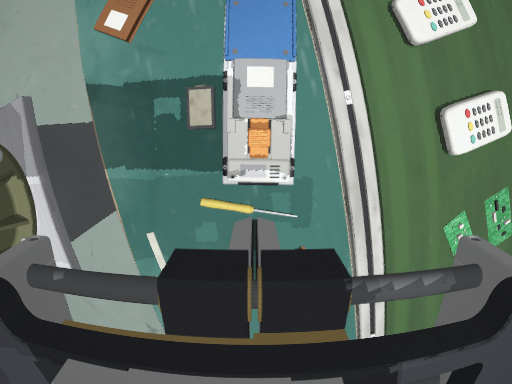

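The wrist view shows the nest clearly. The orange tab pad is at (260,137), the grey cover at (259,90) and the blue ledge at (260,28). The screwdriver lies at (240,207). I'll fit the nest pose and check it in an enlarged overlay.

```bash
cat >> h.py <<'E'
def N2W(p,P):
    x,y,a=p; P=np.atleast_2d(P).astype(float)/1000; c,s=np.cos(a),np.sin(a)
    return np.c_[x+c*P[:,0]-s*P[:,1],y+s*P[:,0]+c*P[:,1],P[:,2]]
def rect(x0,x1,y0,y1,z): return [[x0,y0,z],[x1,y0,z],[x1,y1,z],[x0,y1,z]]
def overlay(im,W,p,polys,box,s,fn,fish=True):
    l,t,r,b=box; big=cv2.resize(im[t:b,l:r,::-1],None,fx=s,fy=s,interpolation=cv2.INTER_CUBIC)
    for P,c in polys:
        q=((proj(W,N2W(p,P),fish)-[l-.5,t-.5])*s).astype(int); cv2.polylines(big,[q.reshape(-1,1,2)],True,c,1)
    cv2.imwrite(fn,big)
E
python3 - <<'E'
from h import *
from scipy.optimize import least_squares
W=optics.get_calibration("wrist"); im=optics.camera("wrist")
pts=[];nm=[]
for t,q in (("tab_pad",[-59,0,34]),("cover_rear",[-37,0,41]),("ledge",[75,0,31]),("cover",[-2,0,32])):
    d=models.mark_of(t,"wrist")[0]; pts.append(d["at"]); nm.append(q)
pts=np.array(pts)
f=lambda p:(proj(W,N2W(p,nm),True)-pts).ravel()
s=least_squares(f,[.515,.05,1.36]); print(s.x,s.fun.round(1))
polys=[(rect(-37,33,-30,30,45),(255,0,255)),(rect(-70,-48,-13,13,34),(0,255,0)),(rect(34,116,-38,38,31),(0,255,255)),(rect(-113,33,-38,38,32),(255,255,0)),(rect(-121,121,-46,46,4),(0,0,255))]
overlay(im,W,s.x,polys,(200,0,330,200),3,"pics/ov1.png")
overlay(im,W,s.x,[],(200,0,330,200),3,"pics/cr1.png")
np.save("p.npy",s.x)
E
python3 -c "
import cv2,numpy as np
cv2.imwrite('pics/both1.png',np.hstack([cv2.imread('pics/ov1.png'),cv2.imread('pics/cr1.png')]))"
```

```text
[0.51809451 0.0511992  1.34001012] [-0.6 -0.3 -0.9  1.  -0.8 -3.4  2.4  2.3]
```

View pics/both1.png

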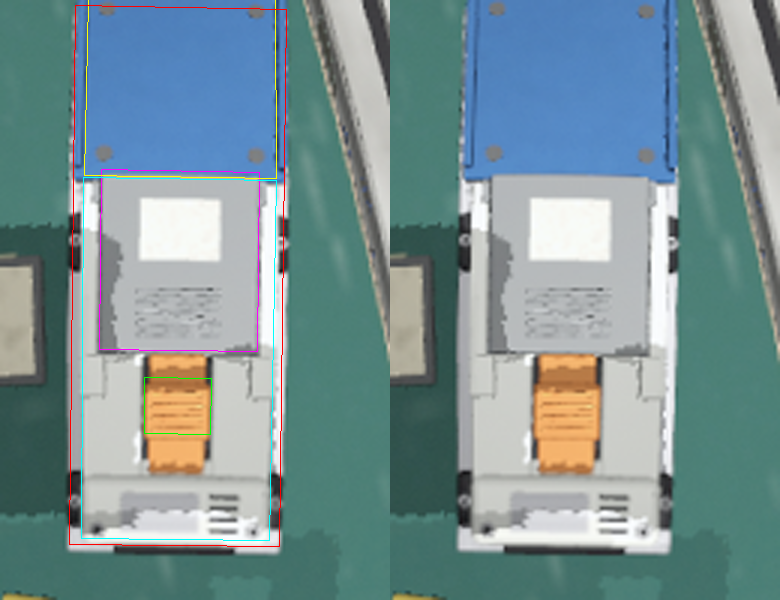

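Run:
```python
from h import *
from scipy.optimize import least_squares
W=optics.get_calibration("wrist"); im=optics.camera("wrist")
big=np.array([[99.5,177],[260,177],[98.5,353],[258,353],[145,440],[210,440],[83,180],[277,180]],float)
nm=[[33,30,45],[33,-30,45],[-37,30,45],[-37,-30,45],[-70,13,34],[-70,-13,34],[34,38,31],[34,-38,31]]
pts=big/3+[199.5,-.5]
f=lambda p:(proj(W,N2W(p,nm),True)-pts).ravel()
s=least_squares(f,[.515,.05,1.36],loss="soft_l1"); print(s.x,(s.fun*3).round(1))
polys=[(rect(-37,33,-30,30,45),(255,0,255)),(rect(-70,-48,-13,13,34),(0,255,0)),(rect(34,116,-38,38,31),(0,255,255)),(rect(-113,33,-38,38,32),(255,255,0)),(rect(-121,121,-46,46,4),(0,0,255))]
overlay(im,W,s.x,polys,(200,0,330,200),3,"pics/ov2.png")
np.save("p.npy",s.x)
o=ctrl.get_obs(); M=R.from_euler("xyz",o["eef_rot"]).as_matrix()
t=N2W(s.x,[[-59,0,60]])[0]; print("target tcp above pad",t, "tool units",(M.T@(t+[0,0,.019]-o["ee_pos"])/.025).round(3))
a=np.degrees(np.arctan2(-M[1,2],-M[0,2])); print("tool -z yaw",a,"nest",np.degrees(s.x[2]))
```

```text
[0.51739501 0.05005122 1.34735466] [ 1.2 -2.3 -1.1 -0.6  1.2  1.4 -0.2  2.7 -0.2 -1.8  0.7 -1.3 -0.1  0.1
 -1.8  2.1]
target tcp above pad [ 0.50432137 -0.00748208  0.06      ] tool units [ 5.82   0.212 -2.057]
tool -z yaw 77.54323921638421 nest 77.19773539966044
```

View pics/ov2.png

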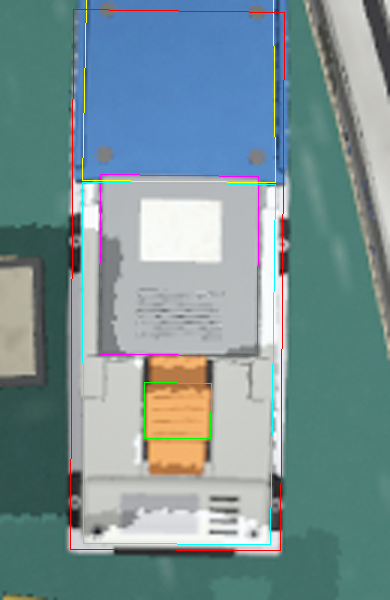

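arm_command --deltas '[{"translation": [0.8, 0.1, -1.0], "turn": [0.07, 0, 0]}, {"translation": [2.0, 0.21, -1.8], "turn": [0.07, 0, 0]}, {"translation": [3.4, 0.21, -2.06], "turn": [0.07, 0, 0]}, {"translation": [4.6, 0.21, -2.06], "turn": [0.07, 0, 0]}, {"translation": [5.6, 0.21, -2.06], "turn": [0.07, 0, 0]}, {"translation": [6.3, 0.21, -2.06], "turn": [0.07, 0, 0]}, {"translation": [6.42, 0.21, -2.06], "turn": [0.07, 0, 0]}, {"translation": [6.42, 0.21, -2.06], "turn": [0.07, 0, 0]}, {"translation": [6.42, 0.21, -2.06], "turn": [0.07, 0, 0]}]'

```text
time_s: 3.57
ee_pos: [0.5048, -0.0074, 0.065]
eef_rot: [1.705, 1.57, -0.089]
force: [0.5, 0.0, 0.3]
grip_width: 0.0006
```

Run:
```python
from h import *
p=np.load("p.npy")
o=ctrl.get_obs(); print({k:np.round(o[k],4) for k in ("time_s","ee_pos","force","grip_width")})
M=R.from_euler("xyz",o["eef_rot"]).as_matrix()
t=N2W(p,[[-59,0,34]])[0]; print("to pad contact",(M.T@(t+[0,0,.019]-o["ee_pos"])*1000).round(2))
W=optics.get_calibration("wrist"); im=optics.camera("wrist")
cv2.imwrite("pics/w2.png",im[:,:,::-1])
for c in("scene","side"):
    S=optics.get_calibration(c); i=optics.camera(c); u,v=proj(S,N2W(p,[[-20,0,40]]))[0].astype(int)
    overlay(i,S,p,[(rect(-37,33,-30,30,45),(255,0,255)),(rect(-70,-48,-13,13,34),(0,255,0))],(u-50,v-45,u+50,v+45),4,f"pics/{c}2.png",False)
cv2.imwrite("pics/b2.png",np.hstack([cv2.imread("pics/scene2.png"),cv2.imread("pics/side2.png")]))
```

```text
{'time_s': np.float64(3.5667), 'ee_pos': array([ 0.5048, -0.0074,  0.065 ]), 'force': array([0.5379, 0.0065, 0.2771]), 'grip_width': np.float64(0.0006)}
to pad contact [11.96 -0.51  0.17]
```

View pics/b2.png

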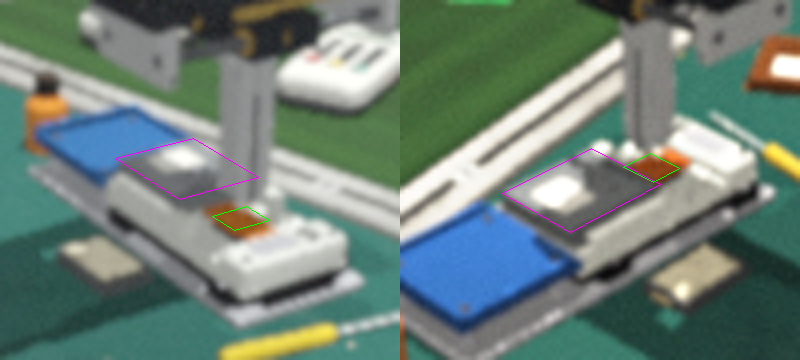

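View pics/w2.png

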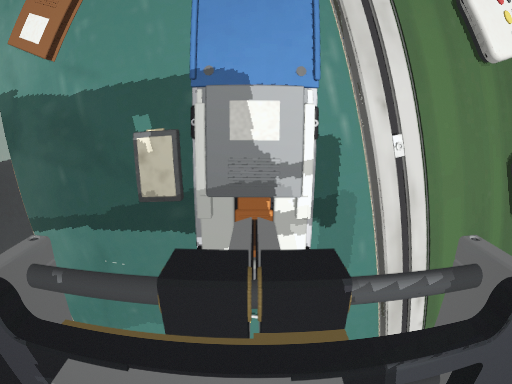

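The fingertips stand above the pad, with the finger seam at wrist (255,215) in line with the tab. I'll press down in stages and watch the force.

arm_command --deltas '[{"translation": [0.2, -0.02, 0], "turn": [0, 0, 0]}, {"translation": [0.36, -0.02, 0], "turn": [0, 0, 0]}, {"translation": [0.44, -0.02, 0], "turn": [0, 0, 0]}, {"translation": [0.5, -0.02, 0], "turn": [0, 0, 0]}, {"translation": [0.54, -0.02, 0], "turn": [0, 0, 0]}, {"translation": [0.54, -0.02, 0], "turn": [0, 0, 0]}, {"translation": [0.54, -0.02, 0], "turn": [0, 0, 0]}]'

```text
time_s: 4.3
ee_pos: [0.5039, -0.0075, 0.0508]
eef_rot: [0.26, 1.57, -1.534]
force: [-3.4, -1.4, 8.2]
grip_width: 0.0003
```

Run:
```python
from h import *
p=np.load("p.npy")
o=ctrl.get_obs(); print({k:np.round(o[k],4) for k in ("time_s","ee_pos","force","moment","grip_width")})
im=optics.camera("wrist"); a=cv2.resize(im[60:260,160:350,::-1],None,fx=3,fy=3)
cv2.imwrite("pics/w3.png",a)
o=ctrl.get_obs(); print({k:np.round(o[k],4) for k in ("time_s","ee_pos","force","moment","grip_width")})
```

```text
{'time_s': np.float64(4.3), 'ee_pos': array([ 0.5039, -0.0075,  0.0508]), 'force': array([-3.3505, -1.3731,  8.1636]), 'moment': array([-0.4383,  0.5762, -0.0432]), 'grip_width': np.float64(0.0003)}
{'time_s': np.float64(4.35), 'ee_pos': array([ 0.5038, -0.0075,  0.0508]), 'force': array([-2.2402, -1.5216,  7.6177]), 'moment': array([-0.4454,  0.5542, -0.0403]), 'grip_width': np.float64(0.0002)}
```

View pics/w3.png

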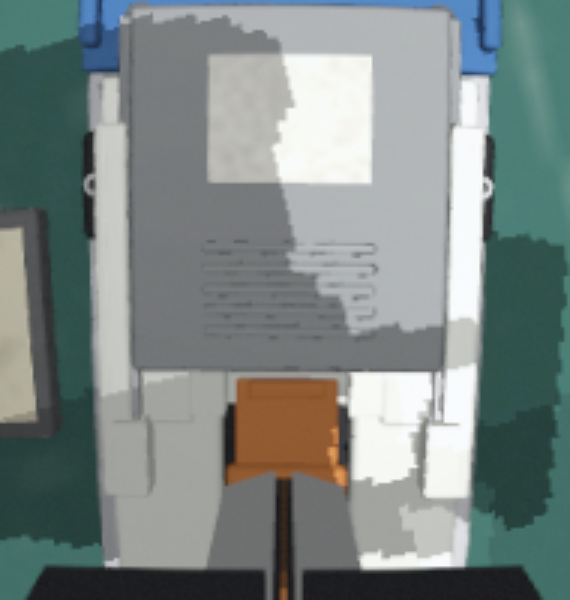

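The cover has sprung out: its front edge now overlaps the blue ledge and a gap shows at the tab end. Next I lift clear of the pad and start the push low behind the rear face.

arm_command --deltas '[{"translation": [-0.1, 0, 0], "turn": [0, 0, 0]}, {"translation": [-0.28, 0, 0], "turn": [0, 0, 0]}, {"translation": [-0.28, 0, 0], "turn": [0, 0, 0]}, {"translation": [-0.28, 0, -0.15], "turn": [0, 0, 0]}, {"translation": [-0.28, 0, -0.35], "turn": [0, 0, 0]}, {"translation": [-0.28, 0, -0.5], "turn": [0, 0, 0]}, {"translation": [-0.28, 0, -0.6], "turn": [0, 0, 0]}, {"translation": [-0.28, 0, -0.6], "turn": [0, 0, 0]}]'

```text
time_s: 5.02
ee_pos: [0.5072, 0.008, 0.0573]
eef_rot: [-1.6, 1.571, 2.89]
force: [-0.0, -0.6, -0.8]
grip_width: 0.0003
```

```bash
cat > chk.py <<'E'
import sys
from h import *
p=np.load("p.npy"); n=sys.argv[1]
o=ctrl.get_obs(); print({k:np.round(o[k],4) for k in ("time_s","ee_pos","force","grip_width")})
c,s=np.cos(p[2]),np.sin(p[2]); d=(o["ee_pos"][:2]-p[:2])*1000
M=R.from_euler("xyz",o["eef_rot"]).as_matrix()
print("tip in nest mm",c*d[0]+s*d[1],-s*d[0]+c*d[1],o["ee_pos"][2]*1000-19,"yaw err deg",np.degrees(np.arctan2(-M[1,2],-M[0,2])-p[2]))
W=optics.get_calibration("wrist"); im=optics.camera("wrist"); cv2.imwrite("pics/w_raw.png",im[:,:,::-1])
for q in models.mark_of("cover_rear","wrist")[:2]:
    P=onz(W,q["at"],.041,True)[0]; e=(P[:2]-p[:2])*1000; print("rear",np.round(q["at"]),round(q["score"],2),(c*e[0]+s*e[1]).round(1),(-s*e[0]+c*e[1]).round(1))
cv2.imwrite(f"pics/{n}.png",cv2.resize(im[:270,130:380,::-1],None,fx=2.2,fy=2.2))
E
python3 chk.py w4
```

```text
{'time_s': np.float64(5.0167), 'ee_pos': array([0.5072, 0.008 , 0.0573]), 'force': array([-0.0393, -0.6339, -0.7756]), 'grip_width': np.float64(0.0003)}
tip in nest mm -43.307472605902696 0.6647848297787675 38.29687511160725 yaw err deg 0.03844873442938061
rear [257. 207.] 0.69 -27.5 -1.0
```

View pics/w4.png

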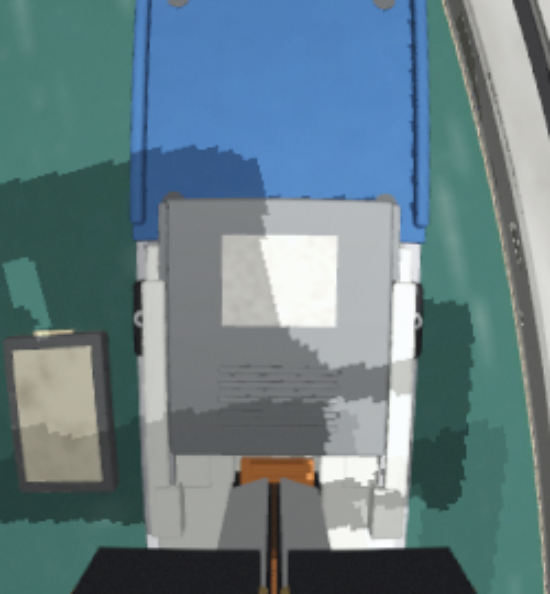

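The cover is off the latch, with its rear at about nest x -26. The tip front is at about -35, clear, at z 38. Now push.

arm_command --deltas '[{"translation": [0, 0.02, -0.2], "turn": [0, 0, 0]}, {"translation": [0, 0.02, -0.36], "turn": [0, 0, 0]}, {"translation": [0, 0.02, -0.5], "turn": [0, 0, 0]}, {"translation": [0, 0.02, -0.66], "turn": [0, 0, 0]}, {"translation": [0, 0.02, -0.82], "turn": [0, 0, 0]}, {"translation": [0, 0.02, -0.98], "turn": [0, 0, 0]}, {"translation": [0, 0.02, -1.14], "turn": [0, 0, 0]}, {"translation": [0, 0.02, -1.3], "turn": [0, 0, 0]}, {"translation": [0, 0.02, -1.46], "turn": [0, 0, 0]}, {"translation": [0, 0.02, -1.6], "turn": [0, 0, 0]}, {"translation": [0, 0.02, -1.7], "turn": [0, 0, 0]}, {"translation": [0, 0.02, -1.7], "turn": [0, 0, 0]}]'

```text
time_s: 6.12
ee_pos: [0.5171, 0.0492, 0.0574]
eef_rot: [-3.017, 1.571, 1.472]
force: [0.0, 0.0, -0.3]
grip_width: 0.0005
```

```bash
python3 chk.py w5
```

```text
{'time_s': np.float64(6.1167), 'ee_pos': array([0.5171, 0.0492, 0.0574]), 'force': array([ 0.0465,  0.0495, -0.299 ]), 'grip_width': np.float64(0.0005)}
tip in nest mm -0.9323084239347404 0.09670335074892011 38.42828309832593 yaw err deg 0.020121298517123652
rear [256. 218.] 0.93 7.7 -0.8
rear [47. 36.] 0.77 139.7 148.8
```

View pics/w5.png

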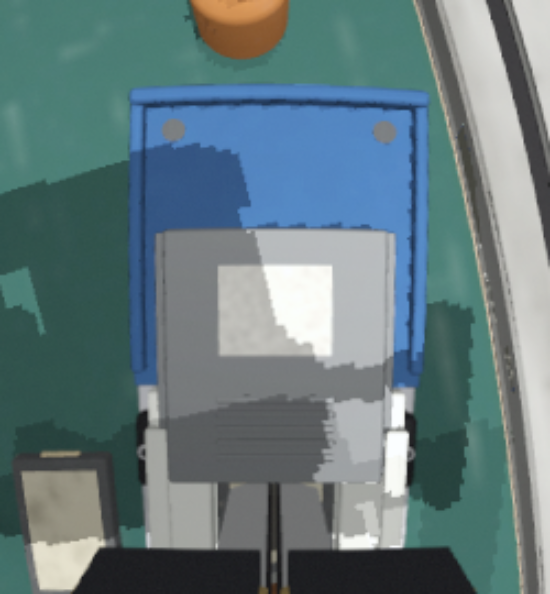

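The cover slides straight, with its rear at nest x 7.7 on the wrist picture. It needs about 33 mm more, to rear x 40 (cover x 75).

arm_command --deltas '[{"translation": [0, 0, -0.14], "turn": [0, 0, 0]}, {"translation": [0, 0, -0.28], "turn": [0, 0, 0]}, {"translation": [0, 0, -0.42], "turn": [0, 0, 0]}, {"translation": [0, 0, -0.56], "turn": [0, 0, 0]}, {"translation": [0, 0, -0.7], "turn": [0, 0, 0]}, {"translation": [0, 0, -0.84], "turn": [0, 0, 0]}, {"translation": [0, 0, -0.98], "turn": [0, 0, 0]}, {"translation": [0, 0, -1.1], "turn": [0, 0, 0]}, {"translation": [0, 0, -1.2], "turn": [0, 0, 0]}, {"translation": [0, 0, -1.28], "turn": [0, 0, 0]}, {"translation": [0, 0, -1.32], "turn": [0, 0, 0]}, {"translation": [0, 0, -1.32], "turn": [0, 0, 0]}]'

```text
time_s: 7.22
ee_pos: [0.5244, 0.0811, 0.0574]
eef_rot: [-2.53, 1.571, 1.959]
force: [-0.0, -0.5, 0.4]
grip_width: -0.0
```

```bash
python3 chk.py w6
```

```text
{'time_s': np.float64(7.2167), 'ee_pos': array([0.5244, 0.0811, 0.0574]), 'force': array([-0.0067, -0.4536,  0.4143]), 'grip_width': np.float64(-0.0)}
tip in nest mm 31.776308295917747 0.0740676545129535 38.421934414891766 yaw err deg 0.008991376600248067
rear [46. 76.] 0.98 141.7 147.3
rear [257. 216.] 0.73 41.9 -1.4
```

View pics/w6.png

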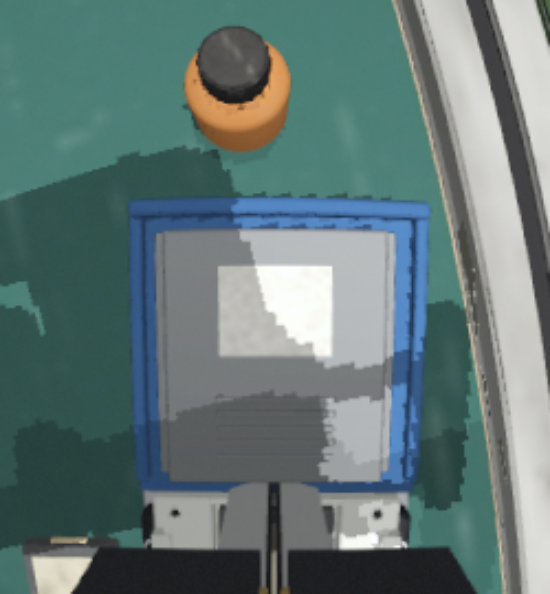

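The cover is between the fences with a strip of blue ledge visible behind its rear edge and a gap before the stop. I back off, rise and check.

arm_command --deltas '[{"translation": [0, 0, 0.15], "turn": [0, 0, 0]}, {"translation": [0, 0, 0.4], "turn": [0, 0, 0]}, {"translation": [-0.8, 0, 0.6], "turn": [0, 0, 0]}, {"translation": [-2.2, 0, 1.2], "turn": [0, 0, 0]}, {"translation": [-3.6, 0, 1.8], "turn": [0, 0, 0]}, {"translation": [-5, 0, 2.6], "turn": [0, 0, 0]}, {"translation": [-6, 0, 3.4], "turn": [0, 0, 0]}, {"translation": [-6, 0, 4], "turn": [0, 0, 0]}, {"translation": [-6, 0, 4], "turn": [0, 0, 0]}, {"translation": [-6, 0, 4], "turn": [0, 0, 0]}, {"translation": [-6, 0, 4], "turn": [0, 0, 0]}]'

```text
time_s: 8.23
ee_pos: [0.5019, -0.0164, 0.2067]
eef_rot: [-1.562, 1.57, 2.927]
force: [1.2, 0.6, 0.1]
grip_width: 0.0002
```

```bash
python3 chk.py w7
python3 - <<'E'
from h import *
p=np.load("p.npy"); W=optics.get_calibration("wrist"); im=optics.camera("wrist")
polys=[(rect(40,110,-30,30,44),(255,0,255)),(rect(34,116,-38,38,31),(0,255,255))]
u,v=proj(W,N2W(p,[[20,0,30]]),True)[0].astype(int); t=max(0,v-100)
overlay(im,W,p,polys,(u-70,t,u+70,t+190),3,"pics/ov7.png")
overlay(im,W,p,[],(u-70,t,u+70,t+190),3,"pics/cr7.png")
S=optics.get_calibration("side"); i=optics.camera("side"); u,v=proj(S,N2W(p,[[20,0,40]]))[0].astype(int)
cv2.imwrite("pics/s7.png",cv2.resize(i[v-60:v+60,u-90:u+90,::-1],None,fx=4,fy=4,interpolation=cv2.INTER_CUBIC))
cv2.imwrite("pics/b7.png",np.hstack([cv2.imread("pics/ov7.png"),cv2.imread("pics/cr7.png")])[:600,:800])
E
```

```text
{'time_s': np.float64(8.2333), 'ee_pos': array([ 0.5019, -0.0164,  0.2067]), 'force': array([1.1967, 0.6092, 0.1294]), 'grip_width': np.float64(0.0002)}
tip in nest mm -68.25162856646818 0.3883414495247255 187.71149858577044 yaw err deg -0.016486508611376273
rear [255.  82.] 0.73 44.5 0.3
rear [123.  17.] 0.66 135.5 156.4
```

View pics/b7.png

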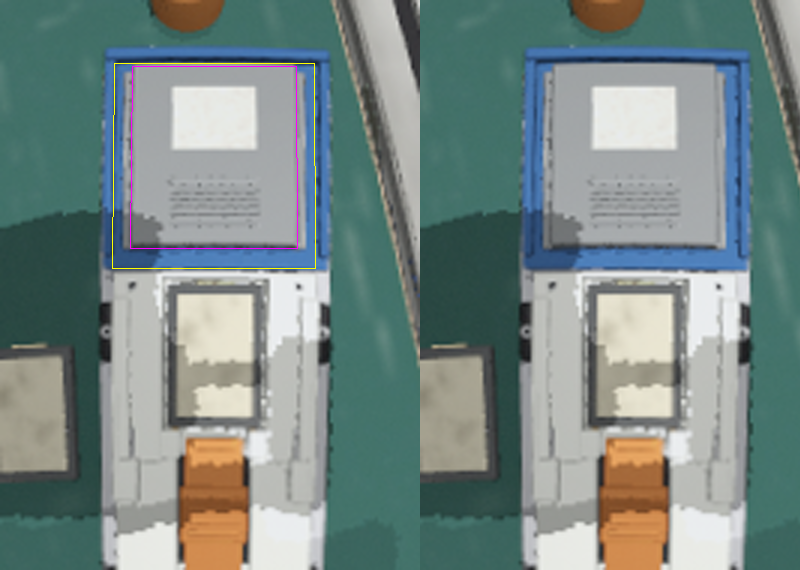

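View pics/s7.png

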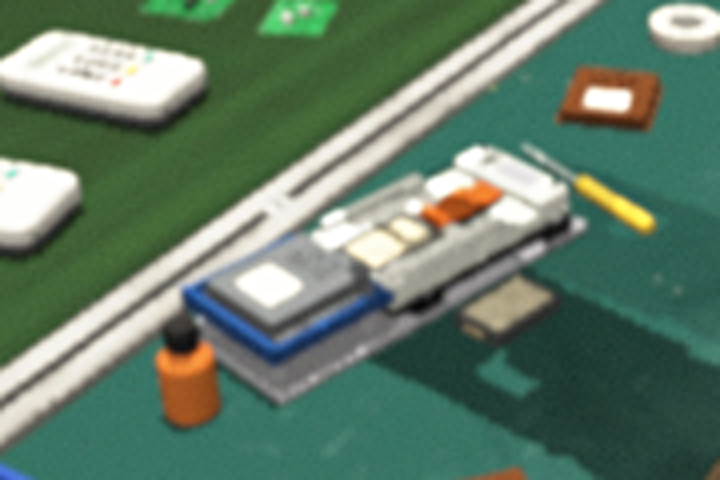

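The cover (wrist crop 635,157) lies flat within the fences. It matches the outline predicted for x 75 to within about 1 mm, with blue ledge visible behind it. The battery is in its bay, the tab is back up, and the bystanders are in place. Handing in.

```bash
python3 -c "
from station import ctrl
print(ctrl.get_obs()['time_s'],ctrl.hand_in())"
```

```text
the job is handed in; nothing more can be done
8.4333 None
```

The cover is off the terminal and lying flat, wholly on the blue ledge. I handed the job in at 8.4 s. hand_in gave no verdict.

**What I did:** With closed fingertips I pressed the orange tab straight down at the pad. The force read about 8 N, the tab went fully in, and the cover unlatched and sprang out. I then lifted clear and pushed the cover's rear face about 66 mm along the rails, with force readings under 1 N between strokes. Finally I backed off, so the gripper was about 19 cm up and touching nothing.

**Last checks:**
- **Cover position:** it matches the outline predicted for nest x 75 to within about 1 mm (needed: 69 to 81). It sits between the fences, with ledge visible behind it and the stop not reached.
- **Everything else:** the battery lies uncovered in its bay and the tab has sprung back. The fresh battery, screwdriver and flux bottle look to be where they were.

**Disagreements:**
- **Cover rear:** the network's last mark put it at x 44.5, while the outline and the push distance say about 40. Both are within the allowed range.
- **Press force:** the 8 N was above the 5.5 N expected for fully in, with 2 to 3 N sideways, so the tip was probably about 1 mm lower than the pose fit said. It stayed well below the force limits.

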